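Set the depth turret of a plunge router base

ROBOT

A 7-joint arm with a two-finger parallel gripper is mounted at the origin on a cart in front of the work surface, level with it; the furniture and walls round the work are solid. World frame = base frame: x ahead of the robot, y to its left, z up, the work surface at z = 0. Lengths are in mm, angles in rad, forces in N, time in s.
With the tool pointing down it reaches from about 425 to 875 mm from the base axis. Payload 9.9 kg.
Tool frame: the origin (TCP) lies at the very end of the fingers, on their centre line; the grasp point (between the pads) lies 19 mm behind it; z points along the fingers, y is the line along which they close (so a half turn about z gives the same grasp; the last joint's range is limited). The gripper opens to 85 mm and grips with 20 to 120 N. Pads are 22 mm wide; open, the fingers measure 114 mm over their backs; the gripper's body (76 mm by 85 mm) begins 54 mm behind the grasp point. The pads swing forward as they close: fully open they stand 13 mm farther back than shut.
Start: joints at [1.213, 0.576, 0.025, 1.437, -0.015, 1.129, -0.057], TCP at [182.519, -649.858, 231.289] pointing down, gripper open.
Joint ranges: [-2.76, 2.76], [-0.34, 2.15], [-1.52, 1.57], [0.19, 2.46], [-1.09, 4.23], [0.17, 1.99], [-2.82, 2.82]. Speed limits (rad/s): [2.22, 2.22, 3.01, 3.01, 3.14, 3.14, 3.14].

INTERFACE

Orientations are given as a unit quaternion [x, y, z, w].
In Python, from plant import r gives the robot as it stands.
- The arm moves only by the tool steer_hand, called after ">>>" in YAML: its name, and indented under it one key for each argument. Schema: {"type":"object","properties":{"moves":{"type":"object","properties":{"offsets":{"type":"array","items":{"type":"array","items":{"type":"number"},"minItems":5,"maxItems":5},"minItems":1,"maxItems":10}},"additionalProperties":false,"required":["offsets"]},"grip_force":{"type":"number"},"only":{"type":"string"},"quiet":{"type":"boolean"},"lines":{"type":"string"}},"required":["moves"],"additionalProperties":false}. moves is an object whose key "offsets" holds a list of rows, 1 to 10 of them, each of 5 numbers: dx, dy, dz in m, then a turn about the tool's z in rad, then the finger opening in mm; each row is the pose to reach, as a shift and turn from the pose commanded when the call began, along the tool's axes at that moment; what a row does not reach only later rows make up. A row lasts 1/12 s, in which the tool goes at most 41.7 mm and 0.125 rad, less where a joint would pass 70% of its speed; a pose out of reach is approached as far as the arm can. The fingers move at their own pace and stop on an object; grip_force is the grip in N (left out, the last holds). Time passes only in rows, so rows that do not move let the fingers close. The tool returns the time, the measured TCP pose, the force, the opening and the grip force at its end. only (a regular expression) keeps the lines of the reply that match it, lines (a string "A,B") keeps lines A to B, and quiet returns only ok. Input that does not fit is refused with a message, and nothing moves.
- r.get_state(): the state, without advancing time (a new reading comes with each control period).
- r.camera(name): name is "side" or "top"; returns the picture (480x640x3 uint8, red, green, blue); there is no depth.
- r.calibration(name): a dict with "camera_matrix" (3x3 intrinsics, pixels), "cam_to_world" (4x4, takes a point from camera to world coordinates). Camera axes: x right, y down, z forward; pixel columns grow to the right and rows downward; lengths in mm; the calibration is good to about 2 mm. A picture is of the moment at which its call begins. calibration takes no time and is no camera call.
- r.finish_job(): hands the job in; it is judged then, once.
The state is a dict: "t": time; "joint_positions": joint angles; "joint_vel": joint speeds; "tau": joint torques, N m; "ee_pos": TCP position; "eef_rot": TCP orientation; "wrist_force": force on the tool from outside, world axes, zero at the start; "wrist_torque": the same for the moment, N m; "finger_gap": finger opening in mm; "finger_force": force on a finger pad.
Only numpy, scipy, OpenCV 4.12 (cv2) and the standard library are available. Lean on these libraries where they do the work, as an engineer would, in place of code of your own. Each camera call takes 0.05 s, during which the arm holds its last target. There are 200 camera calls.

TASK

Set the plunge depth of the router base on the bench: with a fingertip, flick the star-shaped depth turret round by its edge, click by click, until the stop screw with the red cap has clicked in under the depth rod, then press the rod down by its knob until it rests on the red cap, and take the hand away. Everything here is only pushed with the fingers: do not pull the rod up, and leave the tools and parts lying about where they are.

Things in the scene. Friction and masses are not known exactly. Their poses are not given: they have to be found in the camera images.
- plunge_base: Router plunge base without motor, heavy, stands fast: round sole, radius 82, 14 mm high; columns with bellows 67 mm to either side (y); grey clamp ring, radius 56, 88 to 127 mm up; black handles 116 mm to either side, up to 144 mm high. Origin: centre of the sole's underside. Its -x is its front, where a 60 mm wide tongue carries the turret and a grey lug guides the depth rod. z is up.
- turret (a joint): Turn of the turret, rad, positive counterclockwise seen from above, no end stops. A spring detent gives six clicks a turn, at multiples of 1.047; at 0 or any whole turn the red cap is under the rod. In each click a screw is under the rod and a lobe points straight to the base's front. The lobes resist with up to 5 N for half a click (0.52 rad), then it snaps on by itself. Either way will do.
- turret_top (a point): Centre of the top face of the depth turret: a flat grey star wheel with vertical axis, 100 mm ahead (-x) of the base's origin. Disc radius 37 mm, six rounded lobes 11 mm wide every 60 degrees, reaching out to radius 49.5 mm, some 30 mm clear between neighbours, all 16 to 29 mm above the bench. The tongue below ends at radius 30 mm; under the rim is only the bench.
- red_lobe (a point): Outer end of the lobe behind the red cap: 49.5 mm from the turret's axis, in line with axis and red cap, 22 mm above the bench.
- red_stop (a point): Middle of the top of the red cap, 42 mm above the bench, 22 mm from the turret's axis. Six stop screws (13 mm heads) stand on this circle, one on the line from the axis to each lobe; counterclockwise from above: blue cap, bare, red cap, bare, yellow cap, bare, with tops 35, 38, 42, 46, 49 and 53 mm above the bench.
- depth_rod (a joint): How far the depth rod is pushed down, m: 0 to 0.006 at the start, about 0.033 when it rests on the red cap. It slides in the lug with about 3 N of friction, stays where it is left, and does not spring back.
- rod_tip (a point): Lower end of the depth rod (steel, 9 mm thick, vertical), 69 to 75 mm above the bench at the start. It stands 78 mm ahead of the base's origin, that is 22 mm from the turret's axis toward the base, and runs through the grey lug (26 mm wide, 44 to 94 mm ahead of the origin, 88 to 120 mm up).
- rod_knob (a point): Middle of the top of the black press knob (22 mm wide, 14 mm high) on the upper end of the depth rod, 128 mm above the rod's tip.
- spanner_17: Loose steel combination spanner, 36x242x9 mm, lying flat; origin at the middle of its underside. Bystander.
- caliper: Loose digital caliper, 63x220x12 mm, lying flat; origin at the middle of its underside. Bystander.
- pencil: Loose green pencil, 117 mm long, 7 mm thick; origin at the middle of its underside. Bystander.
- tape_measure: Loose yellow tape measure, 66x73x32 mm; origin at the centre of its underside. Bystander.

How it is judged (in metres and radians):
On the way:
1. the red-capped stop screw has clicked in under the depth rod while the rod is still up (horizontal distance between red_stop and rod_tip below 0.004 m and value of joint depth_rod below 0.012 m), for 0.2 s.
At the end, for the whole second after the job is handed in: The red cap stands in its click position under the depth rod (centres within 4 mm) and the rod has been pressed down onto it (gap under 2 mm), the turret at rest (horizontal distance between red_stop and rod_tip below 0.004 m and z of rod_tip in the frame of red_stop below 0.002 m and velocity of joint turret between -0.05 and 0.05 rad/s); the robot touches nothing.
It fails at once if the depth rod is pulled up (value of joint depth_rod below -0.004 m).
It fails at once if a tool or part lying about is shoved away or lifted (distance of any of spanner_17, caliper, pencil, tape_measure from where it was at the start of the episode above 0.025 m).
It also fails if it takes over 64 s, if anything falls off the work surface, if the arm or the gripper's body presses on something with over 40 N, if the wrist force passes 120 N, or if a joint passes its speed limit or range.

## Working session

There is one attempt and no reset: what is moved stays moved. The work goes in short steps, Python scripts to look and compute and a tool call to move; the robot and the scene stay as the last step left them, time stands still between calls to the robot, and variables do not carry over. Pictures are saved under pics/ and viewed, at most 10 in all, crops included, and the job is handed in when it is done.

```bash
mkdir -p pics; ls
```

Run:
```python
from plant import r
import cv2
for n in("top","side"):
    cv2.imwrite(f"pics/{n}0.png",r.camera(n)[:,:,::-1]); c=r.calibration(n); print(c)
s=r.get_state(); print(s)
```

```text
pics
plant.py
{'camera_matrix': array([[498.36136651,   0.        , 324.01202182],
       [  0.        , 498.36136651, 240.77526814],
       [  0.        ,   0.        ,   1.        ]]), 'cam_to_world': array([[-9.34205952e-04, -9.90173994e-01,  1.39837720e-01,
         4.45076230e+02],
       [-9.99926900e-01, -7.60775350e-04, -1.20671134e-02,
        -5.54984171e+01],
       [ 1.20549270e-02, -1.39838771e-01, -9.90100902e-01,
         1.31865480e+03],
       [ 0.00000000e+00,  0.00000000e+00,  0.00000000e+00,
         1.00000000e+00]])}
{'camera_matrix': array([[464.1211652 ,   0.        , 318.28770295],
       [  0.        , 464.1211652 , 236.6851509 ],
       [  0.        ,   0.        ,   1.        ]]), 'cam_to_world': array([[-9.99737373e-01, -2.28997895e-02, -8.85970584e-04,
         6.32135334e+02],
       [-1.12103083e-02,  5.22396438e-01, -8.52629046e-01,
         9.04752892e+02],
       [ 1.99878535e-02, -8.52395191e-01, -5.22515956e-01,
         7.20711247e+02],
       [ 0.00000000e+00,  0.00000000e+00,  0.00000000e+00,
         1.00000000e+00]])}
{'t': 0.1, 'joint_positions': array([ 1.21320636,  0.57644108,  0.02484898,  1.43778989, -0.01501872,
        1.12899187, -0.05648377]), 'joint_vel': array([-0.00027405, -0.00340973, -0.00176155, -0.002383  ,  0.00052463,
        0.00165244, -0.00034823]), 'tau': array([ 6.36890050e-03, -7.67296600e+01,  2.25749843e+00, -2.86606568e+01,
        1.56746479e-02,  8.61435779e-03,  1.85812803e-05]), 'ee_pos': array([ 182.41703699, -649.48351812,  230.54562834]), 'eef_rot': array([ 9.90641531e-01,  1.36487489e-01, -1.26914612e-04, -7.11652530e-04]), 'wrist_force': array([0.247954  , 0.07369719, 0.53043906]), 'wrist_torque': array([-2.55735017e-02,  1.25345767e-05,  3.37839489e-02]), 'finger_force': 0.0, 'finger_gap': 85.60336494200656}
```

View pics/top0.png

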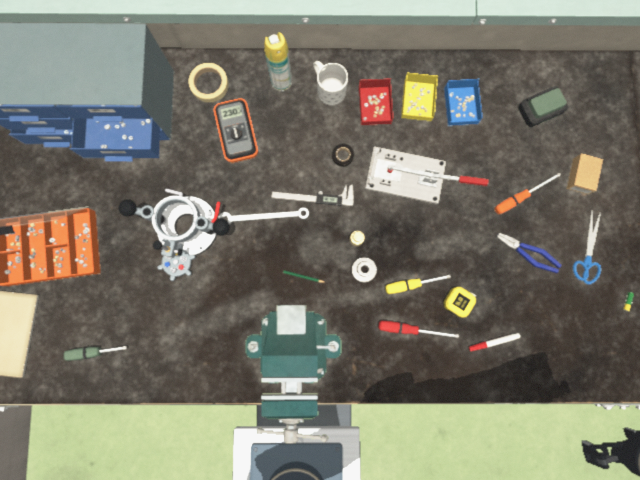

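View pics/side0.png

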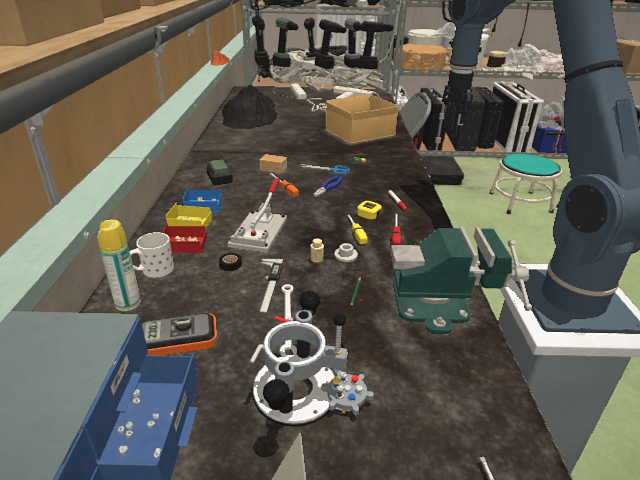

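The top view shows the router base at about (182,222) and the turret at (176,264) with the rod knob at about (158,245). In the side view the turret is at (350,392) and the knob at (340,320).

Run:
```python
import cv2,numpy as np
a=cv2.imread("pics/top0.png")[185:295,115:235]; b=cv2.imread("pics/side0.png")[305:425,310:390]
a=cv2.resize(a,None,fx=4,fy=4,interpolation=2); b=cv2.resize(b,None,fx=4,fy=4,interpolation=2)
o=np.zeros((480,800,3),np.uint8); o[:440,:480]=a; o[:480,480:800]=b
cv2.imwrite("pics/c0.png",o)
```

```text
(no output)
```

View pics/c0.png

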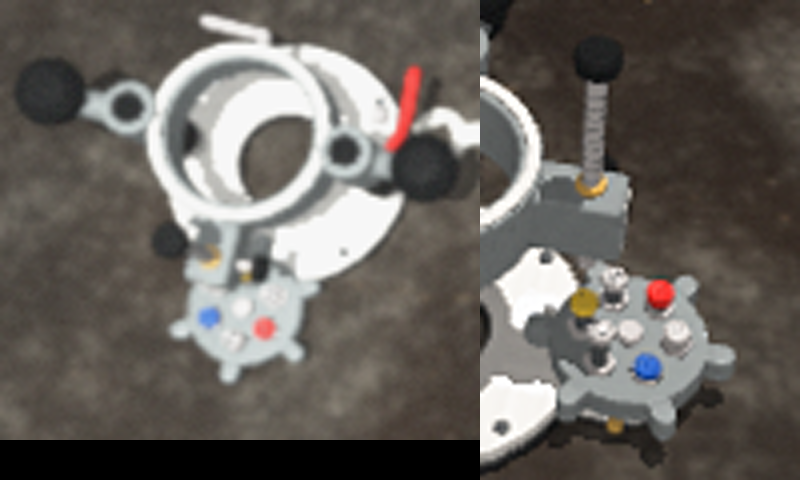

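The crop shows the turret centre near top pixel (175,265), with blue at (167,264), red at (181,267) and yellow at (176.5,252). Yellow sits next to the rod. The knob is at (157.5,245) in top and (340,319) in side.

Create h.py:
```python
import cv2,numpy as np
from plant import r
def ray(n,u,v):
    c=r.calibration(n);K=c["camera_matrix"];T=c["cam_to_world"]
    return T[:3,3],T[:3,:3]@np.linalg.solve(K,[u,v,1])
def onz(n,u,v,z):
    o,d=ray(n,u,v);return o+d*(z-o[2])/d[2]
def tri(p,q):
    (o,d),(e,f)=ray("top",*p),ray("side",*q)
    A=np.c_[d,-f];s=np.linalg.lstsq(A,e-o,rcond=None)[0];a,b=o+d*s[0],e+f*s[1]
    return (a+b)/2,np.linalg.norm(a-b)
H={"red":[((0,150,90),(8,255,255)),((172,150,90),(180,255,255))],"blue":[((100,120,60),(125,255,255))],"yel":[((20,120,60),(35,255,255))]}
def blob(im,col,box):
    x0,x1,y0,y1=box
    h=cv2.cvtColor(np.ascontiguousarray(im[y0:y1,x0:x1]),cv2.COLOR_RGB2HSV)
    m=sum(cv2.inRange(h,a,b) for a,b in H[col])
    n,l,s,c=cv2.connectedComponentsWithStats(m)
    return [(int(s[i,4]),c[i]+[x0,y0]) for i in np.argsort(-s[1:,4])+1][:3]
BT=(160,196,245,285);BS=(320,380,370,415)
```

Run:
```python
from h import *
Z=dict(red=42,blue=35,yel=49)
for n,b in(("top",BT),("side",BS)):
    im=cv2.imread(f"pics/{n}0.png")[:,:,::-1]
    for c in Z:
        print(n,c,[(a,p.round(1),onz(n,*p,Z[c]-1).round(1)) for a,p in blob(im,c,b)])
k=tri((157.5,245),(340,319));print("knob",k)
# handles (balls, ~z 130)
for p in((127.5,208),(221,226.5)):print(onz("top",*p,130))
# lobe tips in top at z 29
for p in((160,266.5),(172.5,279),(188,273.5),(193,257)):print("lobe",onz("top",*p,22))
```

```text
top red [(2, array([182. , 266.5]), array([558.7, 292.8,  41. ]))]
top blue [(11, array([166.6, 263.9]), array([566. , 334.4,  34. ]))]
top yel [(1, array([176., 254.]), array([590.1, 307.4,  48. ]))]
side red [(38, array([354.5, 378. ]), array([557.4, 300. ,  41. ]))]
side blue [(33, array([351.4, 396.4]), array([564.6, 336.8,  34. ]))]
side yel [(37, array([335.8, 380.2]), array([593.1, 312.5,  48. ])), (1, array([345., 411.]), array([578.6, 379.5,  48. ])), (1, array([342., 412.]), array([583.8, 381.7,  48. ]))]
knob (array([592.79956998, 308.63006759, 193.62104484]), np.float64(2.4148664414623964))
[692.68923706 405.50093819 130.        ]
[647.5491053  178.53356547 130.        ]
lobe [560.37393025 354.97698101  22.        ]
lobe [527.91640682 321.26745416  22.        ]
lobe [542.17044571 281.77716467  22.        ]
lobe [585.22177737 270.3791033   22.        ]
```

Create d.py:
```python
import sys
from h import *
from scipy.spatial.transform import Rotation as R
s=r.get_state();M=R.from_quat(s["eef_rot"]).as_matrix()
C=np.array([571.5,315.5])
print("t",round(s["t"],2),"p",s["ee_pos"].round(1),"xang",np.degrees(np.arctan2(M[1,0],M[0,0])).round(1),"F",s["wrist_force"].round(1),"j",s["joint_positions"].round(2))
def to(p):print(np.round(p,1),"->",(M.T@(np.array(p)-s["ee_pos"])).round(1))
for a in sys.argv[1:]:
    v=[float(q) for q in a.split(",")]
    if a.count(",")==3:   # polar: phi rel base, R, z, base heading deg
        t=np.radians(v[0]+v[3]);to([C[0]+v[1]*np.cos(t),C[1]+v[1]*np.sin(t),v[2]])
    else:to(v)
```

```bash
python3 d.py 560,-250,260
```

```text
t 0.1 p [ 182.4 -649.5  230.5] xang 15.7 F [0.2 0.1 0.5] j [ 1.21  0.58  0.02  1.44 -0.02  1.13 -0.06]
[ 560. -250.  260.] -> [ 471.5 -282.5  -29.1]
```
550mm/41.7=13.2 rows. 10 + more rows. Rows reach only as far as limits; I can give target repeated. Intermediate smooth: 10 rows of same target = approach at max speed. "a row: goes at most 41.7". Give 10 rows of final target, then remain computed.

The rows are not in the units I measure in: shifts go in m. I convert before sending: 340 mm is 0.34, 315 mm is 0.315.

>>> steer_hand:
  moves: {"offsets": [[0.035,-0.02,-0.029,0,0],[0.07,-0.04,-0.029,0,0],[0.105,-0.06,-0.029,0,0],[0.14,-0.08,-0.029,0,0],[0.175,-0.1,-0.029,0,0],[0.21,-0.122,-0.029,0,0],[0.245,-0.144,-0.029,0,0],[0.28,-0.166,-0.029,0,0],[0.315,-0.188,-0.029,0,0],[0.34,-0.204,-0.029,0,0]]}
  grip_force: 20

```text
t: 0.93
ee_pos: [457.3, -357.7, 260.1]
eef_rot: [0.99, 0.138, 0.0, -0.001]
wrist_force: [0.5, -0.1, 0.8]
finger_gap: 0.5
finger_force: 0.0
```

```bash
python3 d.py 560,-250,260 540,0,260
```

```text
t 0.93 p [ 457.3 -357.7  260.1] xang 15.9 F [ 0.5 -0.1  0.8] j [ 0.61  0.41 -0.04  1.65  0.01  1.08 -0.73]
[ 560. -250.  260.] -> [128.3 -75.5   0.3]
[540.   0. 260.] -> [ 177.4 -321.4    0.7]
```

Converted, -321 mm is -0.321, -293 mm is -0.293.

>>> steer_hand:
  moves: {"offsets": [[0.034,-0.02,0,-0.05,0],[0.06,-0.05,0,-0.11,0],[0.082,-0.084,0,-0.17,0],[0.1,-0.119,0,-0.22,0],[0.115,-0.154,0,-0.28,0],[0.13,-0.189,0,-0.33,0],[0.145,-0.224,0,-0.39,0],[0.157,-0.259,0,-0.45,0],[0.168,-0.293,0,-0.5,0],[0.177,-0.321,0,-0.555,0]]}

```text
t: 1.77
ee_pos: [537.9, -1.6, 260.2]
eef_rot: [0.914, 0.405, -0.0, -0.0]
wrist_force: [-0.4, 0.5, 0.2]
finger_gap: 0.2
finger_force: 0.0
```

```bash
python3 d.py 500,240,250 150,90,250,-12.5 150,90,60,-12.5
```

```text
t 1.77 p [537.9  -1.6 260.2] xang 47.7 F [-0.4  0.5  0.2] j [ 0.1   0.35 -0.26  1.75  0.1   1.05 -0.93]
[500. 240. 250.] -> [ 153.3 -190.5   10.3]
[505.1 376.3 250. ] -> [ 257.6 -278.4   10.4]
[505.1 376.3  60. ] -> [ 257.6 -278.2  200.4]
```

Converted, 50 mm is 0.05, 25 mm is 0.025.

>>> steer_hand:
  moves: {"offsets": [[0.025,-0.03,0.005,0,0],[0.05,-0.06,0.008,0,0],[0.077,-0.09,0.01,0,0],[0.104,-0.118,0.01,0,0],[0.131,-0.146,0.01,0,0],[0.158,-0.174,0.01,0,0],[0.185,-0.202,0.01,0,0],[0.212,-0.23,0.01,0,0],[0.238,-0.257,0.01,0,0],[0.2576,-0.2784,0.01,0,0]]}

```text
t: 2.6
ee_pos: [506.0, 376.7, 249.9]
eef_rot: [0.915, 0.404, -0.0, -0.001]
wrist_force: [0.4, 0.4, -0.1]
finger_gap: 0.2
finger_force: 0.0
```

>>> steer_hand:
  moves: {"offsets": [[0,0,0.03,0,0],[0,0,0.07,0,0],[0,0,0.11,0,0],[0,0,0.15,0,0],[0,0,0.19,0,0],[0,0,0.19,0,0]]}

```text
t: 3.1
ee_pos: [503.3, 370.0, 52.7]
eef_rot: [0.915, 0.403, -0.006, 0.002]
wrist_force: [-1.1, -1.2, -0.4]
finger_gap: 0.2
finger_force: 0.0
```

```bash
python3 d.py 150,90,10,-12.5
```

Run:
```python
from h import *
a=r.camera("top")[185:305,115:235,::-1]; b=r.camera("side")[290:430,300:400,::-1]
a=cv2.resize(a,None,fx=4,fy=4,interpolation=2); b=cv2.resize(b,None,fx=3,fy=4,interpolation=2)
o=np.zeros((560,800,3),np.uint8); o[:480,:480]=a; o[:560,480:780]=b
cv2.imwrite("pics/c1.png",o)
```

```text
t 3.1 p [503.3 370.   52.7] xang 47.5 F [-1.1 -1.2 -0.4] j [-0.54  0.71 -0.27  1.74  0.26  0.74 -1.69]
[505.1 376.3  10. ] -> [ 6.4 -2.9 42.6]
```

View pics/c1.png

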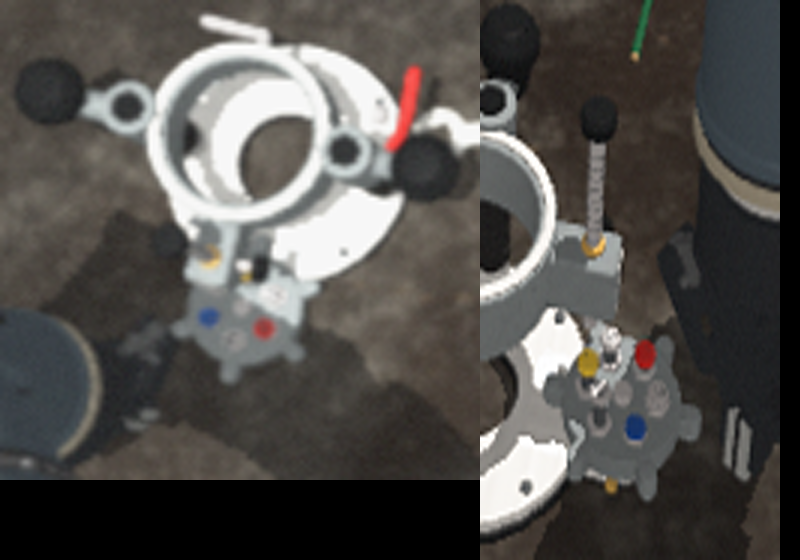

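The crop shows the closed fingers left of and in front of the turret, clear of the lobes. The turret itself hasn't changed.

Converted, 3 mm is 0.003, 39 mm is 0.039.

>>> steer_hand:
  moves: {"offsets": [[0.003,0,0.02,0,0],[0.003,0,0.039,0,0],[0.003,0,0.039,0,0],[0.003,0,0.039,0,0]]}

```text
t: 3.53
ee_pos: [510.0, 376.2, 23.5]
eef_rot: [0.915, 0.403, 0.001, -0.0]
wrist_force: [0.6, 0.8, -0.3]
finger_gap: 0.0
finger_force: 0.0
```

```bash
python3 d.py 150,90,12,-12.5 150,54,12,-12.5
```

```text
t 3.53 p [510.  376.2  23.5] xang 47.5 F [ 0.6  0.8 -0.3] j [-0.55  0.75 -0.26  1.75  0.28  0.67 -1.71]
[505.1 376.3  12. ] -> [-3.3 -3.7 11.5]
[531.7 352.   12. ] -> [-3.3 32.3 11.5]
```

Converted, 30 mm is 0.03, 25 mm is 0.025.

>>> steer_hand:
  moves: {"offsets": [[-0.003,0,0.008,0,0],[-0.003,0,0.01,0,0],[-0.003,0.01,0.01,0,0],[-0.003,0.018,0.01,0,0],[-0.003,0.025,0.01,0,0],[-0.003,0.03,0.01,0,0],[-0.003,0.03,0.01,0,0]]}

```text
t: 4.12
ee_pos: [525.5, 353.3, 10.9]
eef_rot: [0.915, 0.403, -0.003, -0.001]
wrist_force: [-15.0, 3.2, 0.2]
finger_gap: 0.2
finger_force: 0.0
```

```bash
python3 d.py 150,54,12,-12.5
```

```text
t 4.12 p [525.5 353.3  10.9] xang 47.5 F [-15.    3.2   0.2] j [-0.51  0.77 -0.26  1.75  0.29  0.66 -1.67]
[531.7 352.   12. ] -> [ 3.2  5.4 -1.1]
```

Run:
```python
from h import *
a=r.camera("top")[230:310,120:220,::-1]; b=r.camera("side")[350:450,310:400,::-1]
a=cv2.resize(a,None,fx=4,fy=6,interpolation=2); b=cv2.resize(b,None,fx=4.4444,fy=6,interpolation=2)
o=np.zeros((600,800,3),np.uint8); o[:480,:400]=a; o[:600,400:800]=b
cv2.imwrite("pics/c2.png",o)
```

```text
(no output)
```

View pics/c2.png

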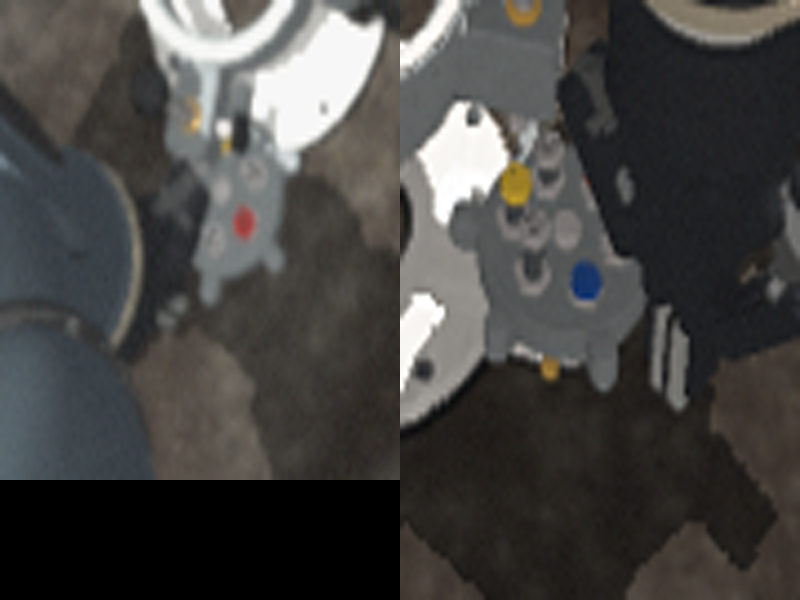

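The crop shows the turret unturned, with blue still at side pixel (351.6,397). The fingers are pressing on the end of the front lobe at side pixel (363,397), so the gap to the blue lobe side is still free. I'll back out, shift clockwise and go in again.

Converted, -8 mm is -0.008, 8 mm is 0.008.

>>> steer_hand:
  moves: {"offsets": [[0,-0.008,0,0,0],[0.003,-0.008,0,0,0],[0.006,-0.008,0,0,0],[0.008,-0.006,0,0,0],[0.008,-0.002,0,0,0],[0.008,0,0,0,0],[0.008,0,0,0,0]]}

```text
t: 4.8
ee_pos: [531.4, 363.7, 11.8]
eef_rot: [0.914, 0.405, -0.001, -0.003]
wrist_force: [-15.2, 11.6, 5.0]
finger_gap: -0.1
finger_force: 0.0
```

```bash
python3 d.py 150,54,12,-12.5
```

```text
t 4.8 p [531.4 363.7  11.8] xang 47.7 F [-15.2  11.6   5. ] j [-0.51  0.78 -0.26  1.73  0.29  0.67 -1.67]
[531.7 352.   12. ] -> [-8.5  8.1 -0.3]
```

Run:
```python
from h import *
for p in((368.5,415.5),(371,417),(373.7,418.5)):print(onz("side",*p,11))
# lobe tips in side view c2: blue lobe end (603,388), front lobe end(643,280), at z~22
for x,y in((603,385),(643,285)):print(onz("side",310+(x-400)/4.4444,350+y/6,22))
```

```text
[533.57710404 359.08725263  11.        ]
[529.33296514 362.14086003  11.        ]
[524.75605569 365.16608161  11.        ]
[557.73355337 365.35901173  22.        ]
[539.00832469 328.61409516  22.        ]
```

>>> steer_hand:
  moves: {"offsets": [[0,-0.004,0,0,0],[0,-0.01,0,0,0],[0,-0.01,0,0,0],[0,-0.01,0,0,0]]}

```text
t: 5.13
ee_pos: [527.8, 365.4, 11.3]
eef_rot: [0.915, 0.402, 0.0, 0.0]
wrist_force: [-0.5, 0.3, -0.0]
finger_gap: 0.2
finger_force: 0.0
```

```bash
python3 d.py
```

Run:
```python
from h import *
b=r.camera("side")[350:450,300:400,::-1]
cv2.imwrite("pics/c3.png",cv2.resize(b,None,fx=6,fy=6,interpolation=2))
```

```text
t 5.13 p [527.8 365.4  11.3] xang 47.5 F [-0.5  0.3 -0. ] j [-0.52  0.78 -0.26  1.73  0.29  0.67 -1.68]
```

View pics/c3.png

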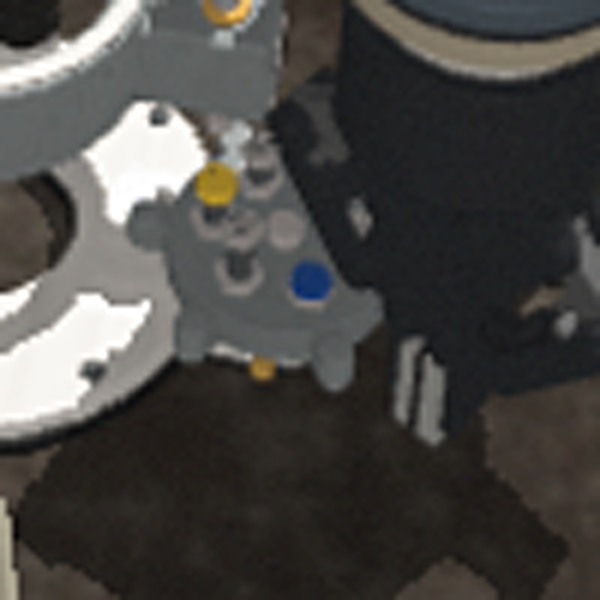

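This crop shows the fingers free, with pad edges at side pixels (368,415) and (372,417). The finger tips clear both lobes, so something else may be touching. I'll press lightly again and read the wrist torque to find the contact height.

```bash
python3 -c "
from plant import r;s=r.get_state();print(s['wrist_force'],s['wrist_torque'])"
```

```text
[ 0.33580043  0.19992008 -0.12399713] [ 0.01419755  0.04322857 -0.02017639]
```

>>> steer_hand:
  moves: {"offsets": [[0,0.003,0,0,0],[0,0.007,0,0,0],[0,0.007,0,0,0]]}

```text
t: 5.43
ee_pos: [530.4, 362.9, 11.4]
eef_rot: [0.915, 0.404, -0.001, -0.002]
wrist_force: [-9.5, 5.6, 2.3]
finger_gap: -0.0
finger_force: 0.0
```

```bash
python3 -c "
from plant import r;s=r.get_state();print(s['wrist_force'],s['wrist_torque'],s['ee_pos'])"
```

```text
[-9.48108422  5.57002598  2.29138928] [ 0.67479475  1.13867078 -0.05969314] [530.38980581 362.8515022   11.4017014 ]
```

The contact forces match the front face (168°) and then the corner of the lug. So the gripper's linkage, wide along y, is hitting the lug higher up, not the fingertip hitting a lobe. I'll back out and turn the tool 90° so that the wide side runs tangentially.

Converted, -40 mm is -0.04, -20 mm is -0.02.

>>> steer_hand:
  moves: {"offsets": [[0,-0.02,0,0,0],[0,-0.04,0,-0.1,0],[0,-0.04,0,-0.22,0],[0,-0.04,0,-0.34,0],[0,-0.04,0,-0.46,0],[0,-0.04,0,-0.58,0],[0,-0.04,0,-0.7,0],[0,-0.04,0,-0.82,0],[0,-0.04,0,-0.94,0],[0,-0.04,0,-1.06,0]]}

```text
t: 6.27
ee_pos: [503.9, 387.2, 11.3]
eef_rot: [0.584, 0.812, -0.0, 0.0]
wrist_force: [-0.3, -0.6, -0.2]
finger_gap: -0.1
finger_force: 0.0
```

>>> steer_hand:
  moves: {"offsets": [[0,0,0,-0.12,0],[0,0,0,-0.24,0],[0,0,0,-0.36,0],[0,0,0,-0.48,0],[0,0,0,-0.48,0]]}

```text
t: 6.68
ee_pos: [503.9, 386.9, 11.0]
eef_rot: [0.375, 0.927, -0.0, 0.0]
wrist_force: [1.1, 0.3, -0.1]
finger_gap: 0.1
finger_force: 0.0
```

```bash
python3 d.py 150,90,12,-12 150,51,12,-12
```

```text
t 6.68 p [503.9 386.9  11. ] xang 135.9 F [ 1.1  0.3 -0.1] j [-0.34  0.84 -0.66  1.74  0.69  0.81 -0.54]
[504.6 375.7  12. ] -> [-8.3 -7.6 -1. ]
[533.6 349.6  12. ] -> [-47.3  -6.2  -1. ]
```

>>> steer_hand:
  moves: {"offsets": [[0,-0.005,0,0,0],[-0.012,-0.005,0,0,0],[-0.024,-0.005,0,0,0],[-0.034,-0.005,0,0,0],[-0.041,-0.005,0,0,0],[-0.046,-0.005,0,0,0],[-0.046,-0.005,0,0,0]]}

```text
t: 7.27
ee_pos: [533.9, 350.7, 11.1]
eef_rot: [0.378, 0.926, -0.0, 0.0]
wrist_force: [0.7, 0.5, 0.9]
finger_gap: -0.3
finger_force: 0.0
```

```bash
python3 d.py 150,51,12,-12; python3 -c "
from plant import r;s=r.get_state();print(s['wrist_torque'])"
```

```text
t 7.27 p [533.9 350.7  11.1] xang 135.6 F [0.7 0.5 0.9] j [-0.27  0.85 -0.67  1.73  0.69  0.81 -0.47]
[533.6 349.6  12. ] -> [-0.6 -1.  -0.9]
[-0.0262466   0.00382534 -0.02452877]
```

The fingertip is now between the lobes with no contact. Next I sweep it counterclockwise around the axis.

```bash
python3 d.py 158,51,11,-12 166,51,11,-12 173,51,11,-12 180,51,11,-12 186,51,11,-12 192,51,11,-12
```

```text
t 7.27 p [533.9 350.7  11.1] xang 135.6 F [0.7 0.5 0.9] j [-0.27  0.85 -0.67  1.73  0.69  0.81 -0.47]
[529.2 344.   11. ] -> [-1.4 -8.1  0.1]
[525.7 337.9  11. ] -> [ -3.1 -15.    0.1]
[523.3 332.1  11. ] -> [ -5.5 -20.7   0.1]
[521.6 326.1  11. ] -> [ -8.5 -26.2   0.1]
[520.8 320.8  11. ] -> [-11.6 -30.5   0.1]
[520.5 315.5  11. ] -> [-15.1 -34.5   0.1]
```

>>> steer_hand:
  moves: {"offsets": [[0,-0.004,0,-0.05,0],[-0.001,-0.008,0,-0.12,0],[-0.002,-0.012,0,-0.2,0],[-0.003,-0.015,0,-0.26,0],[-0.005,-0.018,0,-0.32,0],[-0.0055,-0.0207,0,-0.38,0],[-0.007,-0.0235,0,-0.44,0],[-0.0085,-0.0262,0,-0.5,0]]}

```text
t: 7.93
ee_pos: [518.6, 329.5, 11.5]
eef_rot: [0.134, 0.991, 0.001, -0.001]
wrist_force: [-3.9, 2.4, -0.1]
finger_gap: -0.3
finger_force: 2.2
```

```bash
python3 d.py  186,51,11,-12 192,51,11,-12 196,51,11,-12
```

Run:
```python
from h import *
im=r.camera("side");
for c,z in(("red",41),("blue",34),("yel",48)):print(c,[(a,p.round(1),onz("side",*p,z).round(1)) for a,p in blob(im,c,BS)[:1]])
```

```text
t 7.93 p [518.6 329.5  11.5] xang 164.6 F [-3.9  2.4 -0.1] j [-0.17  0.86 -0.79  1.8   0.8   0.84 -0.06]
[520.8 320.8  11. ] -> [-4.4 -7.7  0.5]
[520.5 315.5  11. ] -> [ -5.6 -12.9   0.4]
[520.6 311.9  11. ] -> [ -6.6 -16.3   0.4]
red [(34, array([352.4, 377. ]), array([561.1, 297.8,  41. ]))]
blue [(32, array([353.5, 395.5]), array([560.7, 334.6,  34. ]))]
yel [(42, array([335.2, 382. ]), array([594.2, 316.7,  48. ]))]
```

>>> steer_hand:
  moves: {"offsets": [[-0.002,-0.003,0,-0.05,0],[-0.004,-0.0075,0,-0.11,0],[-0.005,-0.0105,0,-0.16,0],[-0.0056,-0.013,0,-0.21,0],[-0.006,-0.0135,0,-0.21,0]]}

```text
t: 8.4
ee_pos: [518.6, 312.1, 10.9]
eef_rot: [0.03, 1.0, -0.001, -0.003]
wrist_force: [-12.3, -3.9, 5.6]
finger_gap: -0.4
finger_force: 6.1
```

```bash
python3 d.py 196,51,11,-12 200,51,11,-12
```

Run:
```python
from h import *
im=r.camera("side");
for c,z in(("red",41),("blue",34),("yel",48)):
  for a,p in blob(im,c,BS)[:1]: q=onz("side",*p,z);print(c,a,q.round(1),np.degrees(np.arctan2(q[1]-315.5,q[0]-571.5)))
```

```text
t 8.4 p [518.6 312.1  10.9] xang 176.6 F [-12.3  -3.9   5.6] j [-0.12  0.87 -0.84  1.82  0.84  0.86  0.13]
[520.6 311.9  11. ] -> [-2.  -0.1 -0.1]
[521.  308.4  11. ] -> [-2.6 -3.6 -0.1]
red 36 [568.4 295.1  41. ] -98.77792364904084
blue 31 [555.  329.9  34. ] 138.90880277676712
yel 45 [592.7 324.8  48. ] 23.773011577343905
```

The turret has turned about 32°, but the fingertip is pressing on the rim and holding it with friction. I'll ease outward while pushing slightly further.

The rows are not in the units I measure in: shifts go in m. I convert before sending: 5 mm is 0.005, -3 mm is -0.003.

>>> steer_hand:
  moves: {"offsets": [[0.003,-0.001,0,0,0],[0.005,-0.003,0,0,0],[0.005,-0.003,0,0,0]]}

```text
t: 8.7
ee_pos: [516.4, 309.7, 11.2]
eef_rot: [0.032, 1.0, -0.001, -0.0]
wrist_force: [-4.9, -2.4, 0.8]
finger_gap: -0.4
finger_force: 2.6
```

```bash
python3 d.py
```

Create caps.py:
```python
from h import *
im=r.camera("side");
for c,z in(("red",41),("blue",34),("yel",48)):
  for a,p in blob(im,c,BS)[:1]: q=onz("side",*p,z);print(c,a,q.round(1),np.degrees(np.arctan2(q[1]-315.5,q[0]-571.5)).round(1))
```

```bash
python3 caps.py
```

```text
t 8.7 p [516.4 309.7  11.2] xang 176.4 F [-4.9 -2.4  0.8] j [-0.12  0.86 -0.84  1.83  0.85  0.85  0.12]
red 34 [577.9 295.8  41. ] -72.0
blue 33 [550.5 320.8  34. ] 165.9
yel 42 [587.3 333.2  48. ] 48.3
```

It snapped one click: red is now at -72°. The finger comes out radially so it can settle, then I go back to the start of the gap for the second click.

>>> steer_hand:
  moves: {"offsets": [[0.012,0,0,0,0],[0.028,0,0,0,0],[0.036,0.005,0,0,0],[0.036,0.02,0,0.1,0],[0.036,0.035,0,0.2,0],[0.036,0.045,0,0.32,0],[0.036,0.055,0,0.44,0],[0.036,0.06,0,0.56,0],[0.036,0.06,0,0.68,0],[0.036,0.06,0,0.72,0]]}

```text
t: 9.58
ee_pos: [485.3, 374.3, 11.7]
eef_rot: [0.384, 0.923, 0.001, 0.0]
wrist_force: [-0.3, 0.0, -0.3]
finger_gap: 0.3
finger_force: 0.0
```

```bash
python3 caps.py;python3 d.py 149,90,11,-12 149,52,11,-12
```

```text
red 33 [579.  295.6  41. ] -69.5
blue 31 [550.6 320.5  34. ] 166.4
yel 46 [586.5 333.3  48. ] 49.7
t 9.63 p [485.3 374.   11.7] xang 134.8 F [ 0.9 -0.7  0. ] j [-0.34  0.82 -0.66  1.81  0.7   0.76 -0.58]
[505.7 376.9  11. ] -> [-12.3  16.5   0.7]
[533.5 351.   11. ] -> [-50.3  17.9   0.7]
```

Converted, -48 mm is -0.048, -45 mm is -0.045.

>>> steer_hand:
  moves: {"offsets": [[0,0.01,0,0,0],[-0.005,0.018,0,0,0],[-0.016,0.018,0,0,0],[-0.028,0.018,0,0,0],[-0.038,0.018,0,0,0],[-0.045,0.018,0,0,0],[-0.048,0.018,0,0,0],[-0.048,0.018,0,0,0]]}

```text
t: 10.3
ee_pos: [532.7, 349.9, 11.2]
eef_rot: [0.382, 0.924, -0.0, 0.0]
wrist_force: [0.1, 0.1, -0.7]
finger_gap: -0.2
finger_force: 0.0
```

```bash
python3 d.py 158,53,11,-12 166,53,11,-12 173,53,11,-12 180,53,11,-12 186,53,11,-12 192,53,11,-12 198,53,11,-12
```

```text
t 10.3 p [532.7 349.9  11.2] xang 135.0 F [ 0.1  0.1 -0.7] j [-0.26  0.85 -0.67  1.74  0.69  0.81 -0.48]
[527.6 345.1  11. ] -> [ 0.2 -7.   0.2]
[523.9 338.7  11. ] -> [ -1.7 -14.1   0.2]
[521.4 332.8  11. ] -> [ -4.2 -20.1   0.2]
[519.7 326.5  11. ] -> [ -7.4 -25.7   0.2]
[518.8 321.   11. ] -> [-10.6 -30.2   0.2]
[518.5 315.5  11. ] -> [-14.3 -34.4   0.2]
[518.8 310.   11. ] -> [-18.4 -38.1   0.2]
```

>>> steer_hand:
  moves: {"offsets": [[0,-0.004,0,-0.05,0],[0,-0.008,0,-0.12,0],[-0.001,-0.013,0,-0.2,0],[-0.003,-0.018,0,-0.29,0],[-0.005,-0.022,0,-0.38,0],[-0.0074,-0.0257,0,-0.48,0],[-0.0106,-0.0302,0,-0.58,0],[-0.014,-0.0344,0,-0.68,0],[-0.016,-0.037,0,-0.72,0],[-0.016,-0.038,0,-0.72,0]]}

```text
t: 11.13
ee_pos: [515.8, 312.9, 11.2]
eef_rot: [0.03, 1.0, 0.0, -0.0]
wrist_force: [0.2, 0.2, -1.0]
finger_gap: -0.1
finger_force: 0.0
```

```bash
python3 d.py ; python3 caps.py
```

```text
t 11.13 p [515.8 312.9  11.2] xang 176.5 F [ 0.2  0.2 -1. ] j [-0.13  0.87 -0.84  1.83  0.85  0.86  0.12]
red 31 [588.8 303.   41. ] -35.9
blue 15 [549.9 305.5  34. ] -155.2
yel 38 [575.8 339.   48. ] 79.7
```

Converted, 1 mm is 0.001, -3 mm is -0.003.

>>> steer_hand:
  moves: {"offsets": [[0.001,-0.002,0,0,0],[0.001,-0.003,0,0,0]]}

```text
t: 11.35
ee_pos: [514.8, 310.5, 11.4]
eef_rot: [0.032, 0.999, 0.0, 0.0]
wrist_force: [0.4, -0.7, 0.8]
finger_gap: 0.1
finger_force: 0.0
```

```bash
python3 d.py ; python3 caps.py
```

```text
t 11.35 p [514.8 310.5  11.4] xang 176.3 F [ 0.4 -0.7  0.8] j [-0.12  0.86 -0.84  1.83  0.85  0.85  0.11]
red 33 [589.3 302.9  41. ] -35.5
blue 16 [550.1 305.2  34. ] -154.4
yel 44 [575.3 338.8  48. ] 80.6
```

Converted, -5 mm is -0.005, -4 mm is -0.004.

>>> steer_hand:
  moves: {"offsets": [[0,-0.002,0,0,0],[0,-0.004,0,0,0],[0,-0.005,0,0,0],[0,-0.005,0,0,0]]}

```text
t: 11.73
ee_pos: [514.9, 304.9, 11.3]
eef_rot: [0.032, 1.0, -0.0, 0.0]
wrist_force: [0.5, 0.0, 0.1]
finger_gap: -0.1
finger_force: 0.0
```

```bash
python3 d.py ; python3 caps.py
```

```text
t 11.73 p [514.9 304.9  11.3] xang 176.4 F [0.5 0.  0.1] j [-0.11  0.86 -0.84  1.84  0.85  0.85  0.12]
red 34 [593.6 312.8  41. ] -7.0
blue 12 [559.2 300.4  34. ] -129.3
yel 46 [564.8 337.7  48. ] 106.8
```

Converted, -225 mm is -0.225, -190 mm is -0.19.

>>> steer_hand:
  moves: {"offsets": [[0.012,0,0,0,0],[0.03,0,0,0,0],[0.045,0,0,0,0],[0.045,0,-0.03,0,0],[0.045,0,-0.07,0,0],[0.045,0,-0.11,0,0],[0.045,0,-0.15,0,0],[0.045,0,-0.19,0,0],[0.045,0,-0.225,0,0],[0.045,0,-0.225,0,0]]}

```text
t: 12.62
ee_pos: [471.1, 311.1, 243.2]
eef_rot: [0.031, 0.999, 0.003, 0.004]
wrist_force: [0.5, 0.6, 0.5]
finger_gap: 0.0
finger_force: 0.0
```

```bash
python3 caps.py;python3 d.py 593,309.5,236
```

Run:
```python
from h import *
b=r.camera("side")[290:430,290:390,::-1]
cv2.imwrite("pics/c4.png",cv2.resize(b,None,fx=4,fy=4,interpolation=2))
```

```text
red 34 [593.6 312.8  41. ] -7.0
blue 12 [559.2 300.4  34. ] -129.3
yel 46 [564.8 337.7  48. ] 106.8
t 12.67 p [470.8 309.8 240. ] xang 176.4 F [-0.1 -0.1  0.2] j [-0.    0.57 -1.06  1.71  0.53  1.18  0.3 ]
[593.  309.5 236. ] -> [-122.     7.4    4.7]
```

View pics/c4.png

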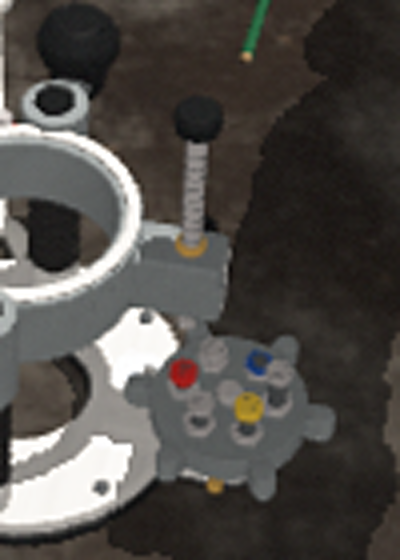

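The view shows the red cap at side pixel (336,383), exactly where yellow sat at the start, so red is clicked in under the rod. Next is the knob.

Converted, 10 mm is 0.01, 7 mm is 0.007.

>>> steer_hand:
  moves: {"offsets": [[-0.035,0.002,0.004,0,0],[-0.07,0.004,0.004,0,0],[-0.1,0.007,0.004,0,0],[-0.122,0.0074,0.004,0,0],[-0.122,0.0074,0.01,0,0],[-0.122,0.0074,0.022,0,0],[-0.122,0.0074,0.022,0,0]]}

```text
t: 13.3
ee_pos: [590.2, 307.0, 210.4]
eef_rot: [0.031, 1.0, -0.001, -0.002]
wrist_force: [-0.8, -0.4, -1.4]
finger_gap: -0.0
finger_force: 0.0
```

```bash
python3 d.py 593,309.5,200
```

Run:
```python
from h import *
b=r.camera("side")[270:390,290:390,::-1];a=r.camera("top")[210:290,115:215,::-1]
cv2.imwrite("pics/c5.png",np.hstack([cv2.resize(b,(400,480),interpolation=2),cv2.resize(a,(400,480),interpolation=2)]))
```

```text
t 13.3 p [590.2 307.  210.4] xang 176.5 F [-0.8 -0.4 -1.4] j [-0.03  0.73 -0.99  1.47  0.62  1.28  0.43]
[593.  309.5 200. ] -> [-2.7  2.7 10.4]
```

View pics/c5.png

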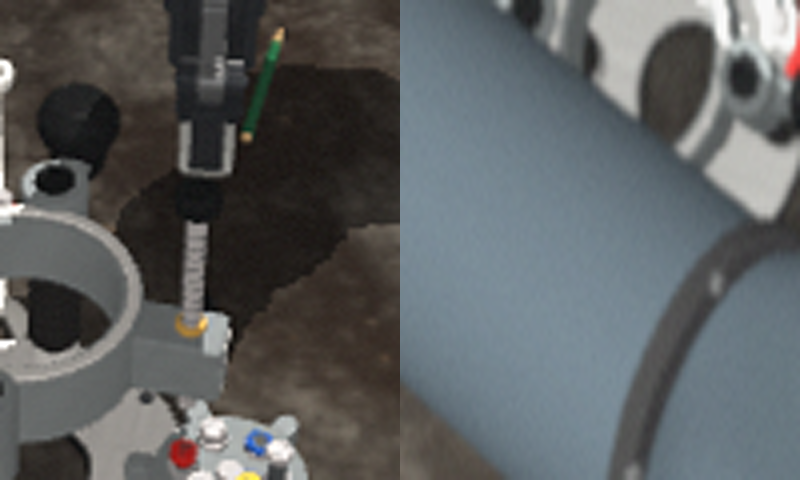

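The fingertips are right above the knob, at crop pixels (207,172) against (198,185). A 3 mm correction, then press down slowly.

Converted, 8 mm is 0.008, 33 mm is 0.033.

>>> steer_hand:
  moves: {"offsets": [[-0.0025,0.0025,0.004,0,0],[-0.0025,0.0025,0.008,0,0],[-0.0025,0.0025,0.013,0,0],[-0.0025,0.0025,0.018,0,0],[-0.0025,0.0025,0.023,0,0],[-0.0025,0.0025,0.027,0,0],[-0.0025,0.0025,0.03,0,0],[-0.0025,0.0025,0.033,0,0]]}

```text
t: 14.07
ee_pos: [594.7, 310.5, 181.1]
eef_rot: [0.031, 1.0, 0.0, -0.0]
wrist_force: [-0.2, 1.2, 2.5]
finger_gap: -0.7
finger_force: 1.5
```

```bash
python3 d.py
```

```text
t 14.07 p [594.7 310.5 181.1] xang 176.4 F [-0.2  1.2  2.5] j [-0.04  0.76 -0.97  1.49  0.65  1.23  0.41]
```

Force is 2.5 N, which is rod friction, so it is sliding. About 11 mm to go.

>>> steer_hand:
  moves: {"offsets": [[0,0,0.003,0,0],[0,0,0.006,0,0],[0,0,0.009,0,0],[0,0,0.011,0,0],[0,0,0.013,0,0],[0,0,0.015,0,0],[0,0,0.015,0,0]]}

```text
t: 14.65
ee_pos: [595.0, 310.7, 169.5]
eef_rot: [0.032, 1.0, 0.0, 0.001]
wrist_force: [-5.4, -4.3, 26.3]
finger_gap: -0.1
finger_force: 13.3
```

```bash
python3 d.py
```

```text
t 14.65 p [595.  310.7 169.5] xang 176.4 F [-5.4 -4.3 26.3] j [-0.04  0.77 -0.97  1.51  0.66  1.21  0.4 ]
```

It stopped at z = 169.5 with 26 N, which matches 42+128 = 170, so the rod is on the red cap. Now straight up and away.

Converted, 150 mm is 0.15, 120 mm is 0.12.

>>> steer_hand:
  moves: {"offsets": [[0,0,-0.008,0,0],[0,0,-0.03,0,0],[0,0,-0.07,0,0],[0.04,0,-0.09,0,0],[0.08,0,-0.09,0,0],[0.12,0,-0.09,0,0],[0.15,0,-0.09,0,0],[0.15,0,-0.09,0,0],[0.15,0,-0.09,0,0]]}

```text
t: 15.4
ee_pos: [444.0, 319.2, 256.7]
eef_rot: [0.03, 1.0, -0.001, 0.001]
wrist_force: [0.1, -0.6, -0.2]
finger_gap: 0.1
finger_force: 0.0
```

```bash
python3 d.py
```

Run:
```python
from h import *
b=r.camera("side")[270:420,250:400,::-1]
cv2.imwrite("pics/c6.png",cv2.resize(b,None,fx=4,fy=4,interpolation=2))
```

```text
t 15.4 p [444.  319.2 256.7] xang 176.5 F [ 0.1 -0.6 -0.2] j [-0.02  0.53 -1.08  1.72  0.5   1.2   0.28]
```

View pics/c6.png

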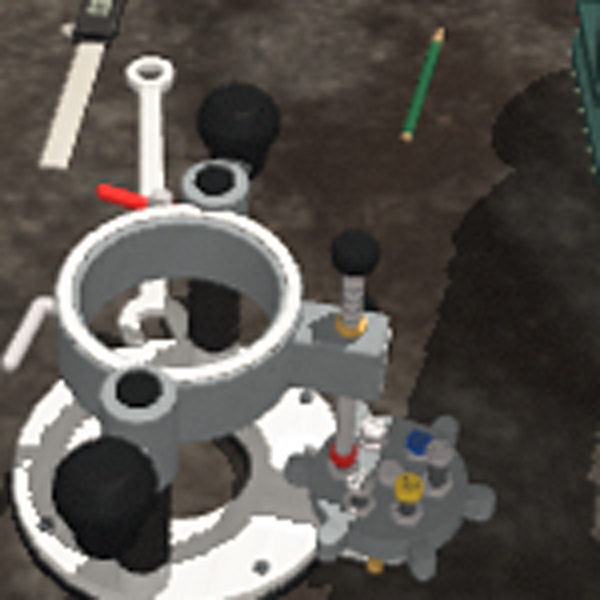

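The rod rests on the red cap at crop pixel (343,455). The hand is clear and the tools are where they were, so I hand in.

```bash
python3 -c "
from plant import r;print(r.finish_job())"
```

```text
the job is handed in; nothing more can be done
None
```

I turned the turret two clicks so the red cap is under the depth rod, pressed the rod down onto it, took the hand away and handed the job in at about 15 s; no verdict came back, but the last picture shows the rod on the cap and no tool disturbed.

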